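# Release the plate store and show the calibration plate to the reader

### The job

Release the plate store by pressing the green, then the yellow, then the blue key, one at a time and each right down, then swing up its cream flap until it stands open by itself. Draw the calibration plate with its orange tab up out of the slot and show it to the inspection camera: upright, one gold face square to the lens, centred on it and about 9 cm in front of it, not touching it. Finish while holding it still there, with the flap left open and the other things on the bench not disturbed.

Things in the scene. Friction and masses are not known exactly. Their poses are not given: they have to be found in the camera images.
- store: cream open box, 170 (x) x 160 (y) x 115 mm high, walls and floor 5 thick, fixed; origin centre of underside, z up, x from front wall (robot side) to the hinged side. Inside, a grey slotted holder (top 41 above the underside, 38 wide in y) keeps the plate upright, blade along store x, 1 mm play; it stands up to 13 either way along the slot. Beside the tab it is 69 mm free to each side wall
- flap (a joint): the cream cover flap of the store, 170 x 160 x 8, hinged on the store's +x rim: 0 shut, 1.57 standing upright, 1.8 at its stop leaning back. Stiff hinge: it stays at whatever angle it is left; lifting takes about 4 N at the handle. Grows as it opens
- flap_handle (a point): middle of the flap's steel handle: a round bar 10 thick, 90 long along the store's y, standing on two posts at its ends. Its centre line lies 35 above the flap's outer face, 30 in from the flap's free edge and 140 from the hinge along the flap; axes turn with the flap, z out of its outer face
- flap_hinge (a point): point on the flap's hinge line, level with handle middle; the hinge line runs along y of these axes, and the opening turn is positive about that +y (the free edge, towards -x when shut, swings up)
- plate_tab (a point): centre of the orange grip tab of the calibration plate, the part hidden under the flap. Tab 28 (plate x) x 12 thick (plate y) x 28 high, on top of a steel blade 60 x 8 x 70 high with a gold square on both faces. Total height 98, 110 g. Its z is up, y is normal to the faces; both faces are alike. Tab top is 12 below the store's rim
- plate_face (a point): centre of the plate's blade (and of its gold squares), 49 below the tab's centre and 35 above the plate's lower edge; same axes
- plate: the calibration plate; origin at the centre of its lower edge, z up, y normal to the faces
- reader: grey inspection camera on a stand fixed to the table, base 120 x 100, top 143 above the table; origin at the centre of its underside; it looks along its own -x
- reader_lens (a point): centre of the reader's lens front, 110 above the table, at the end of a black barrel 44 across; axes as the reader's: it looks towards -x, z up
- key_green (a joint): travel of the green spring key in m: 0 up, 0.006 fully down; needs 1.5 N to start and 5 N fully down; springs back
- key_green_top (a point): centre of the top of the green round key (26 across, standing 10 above its 42-wide round grey collar when up, 52 above the table); pressed straight down. The three keys stand 48 apart in a row on a black panel 90 x 170 x 30, in any order of colours
- key_yellow (a joint): travel of the yellow spring key in m: 0 up, 0.006 fully down; needs 1.5 N to start and 5 N fully down; springs back
- key_yellow_top (a point): centre of the top of the yellow round key (26 across, standing 10 above its 42-wide round grey collar when up, 52 above the table); pressed straight down. The three keys stand 48 apart in a row on a black panel 90 x 170 x 30, in any order of colours
- key_blue (a joint): travel of the blue spring key in m: 0 up, 0.006 fully down; needs 1.5 N to start and 5 N fully down; springs back
- key_blue_top (a point): centre of the top of the blue round key (26 across, standing 10 above its 42-wide round grey collar when up, 52 above the table); pressed straight down. The three keys stand 48 apart in a row on a black panel 90 x 170 x 30, in any order of colours
- clear_case: bystander: white and clear flat specimen case, 70 x 50 x 22, in mm, loose on the table; origin at its underside
- grey_case: bystander: grey flat case, 60 x 40 x 18, in mm, loose on the table; origin at its underside
- puck: bystander: steel disc, 36 across, 10 high, in mm, loose on the table; origin at its underside
- amber_bottle: bystander: amber jar, 44 across, 85 high, in mm, loose on the table; origin at its underside
- black_cup: bystander: black open cup, 68 across, 65 high, in mm, loose on the table; origin at its underside
- screwdriver: bystander: screwdriver lying flat, 150 long, in mm, loose on the table
Not all that is in view belongs to the job. What is shaped like the reader but pink is not meant.

How it is judged:
On the way, in this order (a step that is already met when the one before it is completed fails the run):
1. green key pressed right down, the other keys up (value of joint key_green above 0.0045 m and value of joint each of key_yellow, key_blue below 0.002 m), for 0.05 s.
2. yellow key pressed right down, the other keys up (value of joint key_yellow above 0.0045 m and value of joint each of key_green, key_blue below 0.002 m), for 0.05 s.
3. blue key pressed right down, the other keys up (value of joint key_blue above 0.0045 m and value of joint each of key_green, key_yellow below 0.002 m), for 0.05 s.
4. keys up again and the flap swung open to stand upright or leaning back (over 1.3 rad) (value of joint flap above 1.3 rad and value of joint each of key_green, key_yellow, key_blue below 0.002 m), for 0.2 s.
5. plate drawn up out of the store in the gripper, clear of the rim (z of plate_face in the frame of store above 0.152 m and contact force between plate and the fingers above 0.5 N), for 0.1 s.
At the end, for the whole second after the job is handed in: Plate held still in the gripper, upright and square to the lens within 0.2 rad, blade centre within 20 mm of the lens axis and 40 to 140 mm in front of it, off reader (under 0.1 N) and over 50 mm above the table; flap open over 1.2 rad; keys up (under 2 mm) (x of plate_face in the frame of reader_lens between -0.14 and -0.04 m and y of plate_face in the frame of reader_lens between -0.02 and 0.02 m and z of plate_face in the frame of reader_lens between -0.02 and 0.02 m and angle between the y axis of plate and the x axis of reader, either way round below 0.2 rad and angle between plate's own z axis and vertical below 0.2 rad and linear speed of plate below 0.02 m/s and contact force between plate and the fingers above 0.5 N and contact force between plate and reader below 0.1 N and height (world z) of plate above 0.05 m and value of joint flap above 1.2 rad and value of joint each of key_green, key_yellow, key_blue below 0.002 m); the arm keeps its last pose, push and grip.
It fails at once if a bystander shifted by more than 30 mm (distance of any of clear_case, grey_case, puck, amber_bottle, black_cup, screwdriver from where it was at the start of the episode above 0.03 m).
It fails at once if two keys down together (value of joint each of key_green, key_yellow above 0.0035 m or value of joint each of key_green, key_blue above 0.0035 m or value of joint each of key_yellow, key_blue above 0.0035 m).
It fails at once if the plate tipped over (beyond 0.8 rad) (angle between plate's own z axis and vertical above 0.8 rad).
It also fails if it takes over 72 s, if anything falls off the work surface, if the arm or the gripper's body presses on something with over 40 N, if the wrist force passes 120 N, or if a joint passes its speed limit or range.

### The arm

A 7-joint arm with a two-finger parallel gripper is mounted at the origin on the work surface. World frame = base frame: x ahead of the robot, y to its left, z up, the work surface at z = 0. Lengths are in m, angles in rad, forces in N, time in s.
With the tool pointing down it reaches from about 0.425 to 0.875 m from the base axis. Payload 4.7 kg.
Tool frame: the origin (TCP) lies midway between the tips of the shut fingers; the grasp point (between the pads) lies 19 mm behind it; z points along the fingers, y is the direction in which the jaws open and shut (so a half turn about z gives the same grasp; the last joint's range is limited). The gripper opens to 87 mm and grips with 3 to 60 N. Pads are 19 mm wide; open, the fingers measure 117 mm over their backs; the gripper's body (75 mm by 190 mm) begins 51 mm behind the grasp point.
Start: joints at [-1.092, 0.321, -0.07, 1.45, 0.023, 1.371, -0.057], TCP at [0.291, 0.581, 0.223] pointing down, gripper open.
Joint ranges: [-2.86, 2.86], [-0.3, 2.09], [-1.38, 1.24], [0.06, 2.45], [-1.56, 4.7], [0.09, 2.05], [-2.69, 2.69]. Speed limits (rad/s): [2.57, 2.57, 3.14, 3.14, 3.14, 3.14, 3.14].

### API

Orientations are given as a rotation vector (axis times angle).
In Python, from bench import ctrl, optics gives the robot as it stands. The module is installed in compiled form; this text tells all that it offers.
- The arm moves only by the tool step_arm, never from a script. Its argument "deltas" is a list of rows, each a list of 7 numbers: the turn, a rotation vector about the tool's x, y, z in degrees, then the shift along the tool's x, y, z in mm, then the finger opening in mm, from 0 to 87. A call has exactly 8 rows; each row is the pose to reach, as a shift and turn from the pose commanded when the call began, along the tool's axes at that moment; what a row does not reach only later rows make up. A row lasts 1/8 s, in which the tool goes at most 62.5 mm and 10.7 degrees, less where a joint would pass 70% of its speed; a pose out of reach is approached as far as the arm can. A call with a gripper value outside its range is refused whole. The fingers move at their own pace and stop on an object; "newtons" is the grip in N (left out, the last holds). Time passes only in rows, so rows that repeat a pose let the fingers close, or fill a call up. It gives the time, the measured TCP pose, the force and the opening at its end, in the units of the state.
- ctrl.get_state(): the state, without advancing time (a new reading comes with each control period).
- optics.get_image(name): name is "scene" or "side" or "wrist"; returns the picture (420x560x3 uint8, red, green, blue); there is no depth.
- optics.get_calibration(name): a dict with "K" (3x3 intrinsics, pixels), "R" (3x3) and "t" (3): a world point X has camera coordinates R X + t. Camera axes: x right, y down, z forward; pixel columns grow to the right and rows downward; lengths in m; the calibration is good to about 2 mm. A picture is of the moment at which its call begins: read the wrist's pose just before it. get_calibration takes no time and is no camera call; for the wrist camera it gives the pose at the moment of the call.
- ctrl.close_job(): hands the job in, once; it reports no verdict.
The state is a dict: "time": time; "joint_positions": joint angles; "qd": joint speeds; "joint_torque": joint torques, N m; "position": TCP position; "tool_rot": TCP orientation; "ft_force": force on the tool from outside, world axes, zero at the start; "torque": the same for the moment, N m; "grip_width": opening from 0.0 (shut) to 1.0 (fully open).
Only numpy, scipy, OpenCV 4.12 (cv2) and the standard library are available. Lean on these libraries where they do the work, as an engineer would, in place of code of your own. Each camera call takes 0.05 s, during which the arm holds its last target.

## Working session

There is one attempt and no reset: what is moved stays moved. The work goes in short steps, Python scripts to look and compute and a tool call to move; the robot and the scene stay as the last step left them, time stands still between calls to the robot, and variables do not carry over. Pictures are saved under pics/ and viewed, and the job is handed in when it is done.

Besides the shell and the picture viewer there is one more tool, called after ">>>" as name(argument=value, ...), one argument or row to a line, values as JSON. step_arm: Moves the arm, as the interface text tells. Its arguments: {"type":"object","properties":{"deltas":{"type":"array"},"newtons":{"type":"number"}},"required":["deltas"]}

```bash
mkdir -p pics; cat > h.py <<'E'
import numpy as np, cv2
from bench import ctrl, optics
def snap(name, fn):
    c=optics.get_calibration(name); im=optics.get_image(name)
    cv2.imwrite('pics/'+fn+'.png', im[:,:,::-1]); 
    np.savez('pics/'+fn+'.npz',K=c['K'],R=c['R'],t=c['t'])
    return im,c
def load(fn):
    return cv2.imread('pics/'+fn+'.png')[:,:,::-1], np.load('pics/'+fn+'.npz')
def ray(c,u,v):
    K,R,t=map(np.array,(c['K'],c['R'],c['t']))
    d=R.T@np.linalg.inv(K)@np.array([u,v,1.]); o=-R.T@t
    return o,d/np.linalg.norm(d)
def plane(c,u,v,z):
    o,d=ray(c,u,v); return o+d*(z-o[2])/d[2]
def proj(c,X):
    p=np.array(c['R'])@np.array(X)+np.array(c['t']); q=np.array(c['K'])@p; return q[:2]/q[2]
def tri(c1,p1,c2,p2):
    P=[np.array(c['K'])@np.c_[np.array(c['R']),np.array(c['t'])] for c in (c1,c2)]
    X=cv2.triangulatePoints(P[0],P[1],np.array(p1,float).reshape(2,1),np.array(p2,float).reshape(2,1)); return (X[:3]/X[3]).ravel()
E
python3 - <<'E'
from h import *
for n in ('scene','side','wrist'):
    im,c=snap(n,n+'0'); print(n,ray(c,280,210), c['K'])
s=ctrl.get_state(); print(s)
E
```

```text
scene (array([1.33410021, 0.15543759, 1.32038456]), array([-0.52714556, -0.13338413, -0.83924146])) [[512.92251874   0.         277.55022679]
 [  0.         512.92251874 211.31369763]
 [  0.           0.           1.        ]]
side (array([0.39315934, 0.95374718, 1.03776853]), array([ 0.08861408, -0.74453459, -0.66167649])) [[448.02686436   0.         268.51066025]
 [  0.         448.02686436 216.9755929 ]
 [  0.           0.           1.        ]]
wrist (array([0.2289852 , 0.61028732, 0.38465212]), array([ 0.23516986, -0.12632145, -0.96371055])) [[308.13197091   0.         281.49939827]
 [  0.         308.13197091 205.85507389]
 [  0.           0.           1.        ]]
{'time': 0.15, 'joint_positions': array([-1.09186433,  0.32164987, -0.07006294,  1.45139052,  0.02260944,
        1.37076434, -0.05689706]), 'qd': array([-0.00025696, -0.00137339, -0.00071817, -0.00310217, -0.0007428 ,
       -0.00233865,  0.00126991]), 'joint_torque': array([-4.48058208e-04, -4.91795361e+01, -4.04843492e-01, -3.12873745e+01,
       -6.38952130e-02,  4.05442296e-02,  1.06136654e-04]), 'position': array([0.29125241, 0.58064426, 0.22171657]), 'tool_rot': array([-7.23534607e-01, -3.05690233e+00,  2.21072702e-03]), 'ft_force': array([-0.43936593, -0.2998459 ,  0.35487083]), 'torque': array([ 0.02812689, -0.01931105, -0.01544191]), 'grip_width': 1.0017917645889876}
```

View pics/scene0.png

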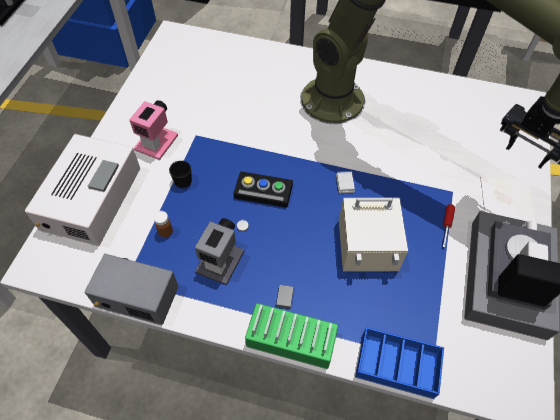

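View pics/side0.png

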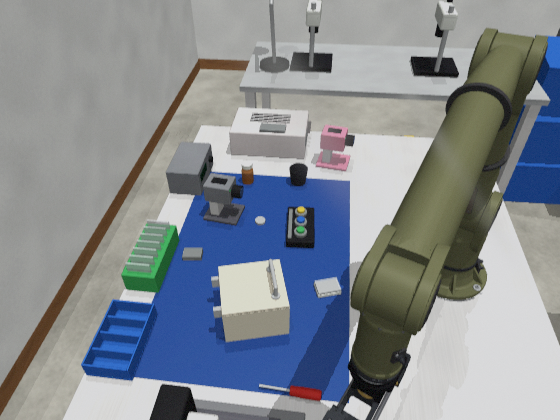

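View pics/wrist0.png

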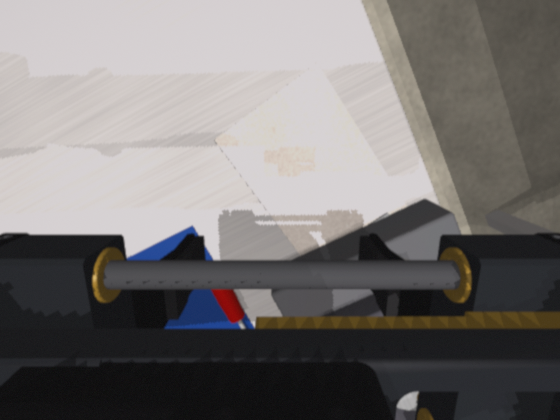

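The grey reader is at scene (217,245) and the pink decoy at (150,130). The keys are yellow (248,181), blue (263,184) and green (279,187). The store is at (373,235), with its handle on the robot side. Next I'll measure these.

```bash
python3 - <<'E'
from h import *
for n,box in (('scene0',(220,165,310,215)),('side0',(275,195,330,260))):
    im,c=load(n); hsv=cv2.cvtColor(np.ascontiguousarray(im),cv2.COLOR_RGB2HSV)
    x0,y0,x1,y1=box; h=hsv[y0:y1,x0:x1]
    for k,(a,b,s,v) in dict(y=(20,35,120,120),g=(45,85,100,80),b=(98,125,60,135)).items():
        m=((h[...,0]>=a)&(h[...,0]<=b)&(h[...,1]>s)&(h[...,2]>v)).astype(np.uint8)
        nn,l,st,ce=cv2.connectedComponentsWithStats(m)
        for i in range(1,nn):
            if st[i,4]>15: p=ce[i]+[x0,y0]; print(n,k,st[i],p,plane(c,*p,0.050))
for n,b in (('scene0',(190,130,430,300)),('side0',(190,160,340,360))):
    im,c=load(n); x0,y0,x1,y1=b
    cv2.imwrite('pics/%s_c.png'%n,cv2.resize(im[y0:y1,x0:x1,::-1],None,fx=3,fy=3,interpolation=cv2.INTER_CUBIC)[:600,:800] if n!='scene0' else cv2.resize(im[y0:y1,x0:x1,::-1],None,fx=3.3,fy=3.3,interpolation=cv2.INTER_CUBIC))
E
```

```text
scene0 y [24 11  8  8 47] [247.44680851 179.55319149] [ 0.45594714 -0.17190444  0.05      ]
scene0 g [55 16  8  9 53] [278.32075472 185.28301887] [ 0.4510159  -0.07505397  0.05      ]
scene0 b [   0    0   90   50 2800] [265.58964286 189.23964286] [ 0.47572041 -0.10825577  0.05      ]
scene0 b [39 14  9  7 47] [262.82978723 182.12765957] [ 0.45246619 -0.12378054  0.05      ]
side0 y [22 12  8  6 39] [300.53846154 209.35897436] [ 0.45787146 -0.16876298  0.05      ]
side0 g [22 31  7  7 44] [300.04545455 229.06818182] [ 0.451533   -0.07413755  0.05      ]
side0 b [   0    0   55   65 2326] [303.28632846 226.67282889] [ 0.44219877 -0.08634043  0.05      ]
side0 b [22 21  8  6 39] [300.41025641 218.53846154] [ 0.45451604 -0.12359895  0.05      ]
```

View pics/scene0_c.png

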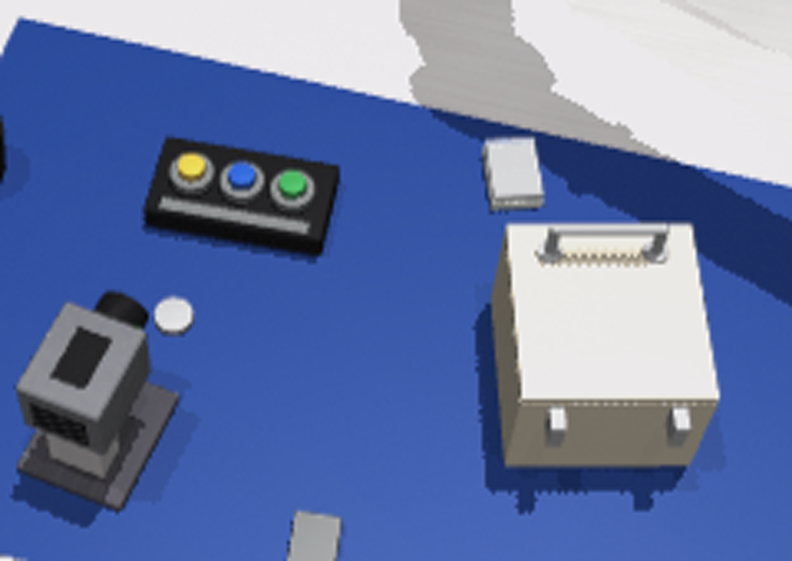

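View pics/side0_c.png

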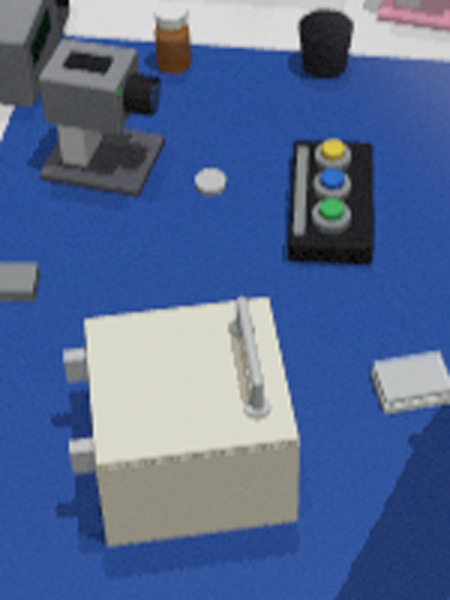

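```bash
python3 - <<'E'
from h import *
_,cs=load('scene0');_,cd=load('side0')
S=lambda p:(p[0]/3.3+190-.35,p[1]/3.3+130-.35)
D=lambda p:(p[0]/3+190-.33,p[1]/3+160-.33)
# corners: (-x,-y),(-x,+y),(+x,+y),(+x,-y)
A=[(505,224),(690,224),(718,399),(521,401)]
B=[(268,298),(297,437),(104,465),(85,318)]
T=[]
for a,b in zip(A,B):
    X=tri(cs,S(a),cd,D(b)); T.append(X)
    print(X.round(4),plane(cs,*S(a),.123).round(4),plane(cd,*D(b),.123).round(4))
P=np.array([(plane(cs,*S(a),.123)+plane(cd,*D(b),.123))/2 for a,b in zip(A,B)])
print('c',P.mean(0)); ex=(P[3]+P[2]-P[0]-P[1])/2; ey=(P[1]+P[2]-P[0]-P[3])/2
print(np.linalg.norm(ex),np.linalg.norm(ey),np.degrees(np.arctan2(ex[1],ex[0])),np.degrees(np.arctan2(ey[1],ey[0]))-90)
# handle bar ends z ~.163 top
for a,b in (((553,232),(242,302)),((662,232),(258,400))): 
    print('h',tri(cs,S(a),cd,D(b)),plane(cs,*S(a),.158),plane(cd,*D(b),.158))
# reader head top corners scene: far-left(68,303) far-right(150,335) near-right(103,416) near-left(18,387)
H=[(68,303),(150,335),(103,416),(18,387)]
G=[(135,46),(124,88),(45,82),(60,40)]
P=[]
for a,b in zip(H,G):
    print('r',tri(cs,S(a),cd,D(b)).round(4),plane(cs,*S(a),.143).round(4),plane(cd,*D(b),.143).round(4)); P.append((plane(cs,*S(a),.143)+plane(cd,*D(b),.143))/2)
P=np.array(P);print(P.mean(0)); ex=P[3]+P[2]-P[0]-P[1]; print(np.linalg.norm(ex)/2,np.degrees(np.arctan2(ex[1],ex[0])))
ey=P[1]+P[2]-P[0]-P[3]; print(np.linalg.norm(ey)/2,np.degrees(np.arctan2(ey[1],ey[0]))-90)
for n,b in (('scene0',(185,205,255,290)),('side0',(195,165,255,230))):
    im,c=load(n); x0,y0,x1,y1=b
    cv2.imwrite('pics/%s_r.png'%n,cv2.resize(im[y0:y1,x0:x1,::-1],None,fx=7,fy=7,interpolation=cv2.INTER_CUBIC))
E
```

```text
[0.4939 0.1253 0.1226] [0.4933 0.1247 0.123 ] [0.4946 0.1269 0.123 ]
[0.4515 0.2781 0.124 ] [0.4501 0.2778 0.123 ] [0.4523 0.2784 0.123 ]
[0.6088 0.3235 0.1171] [0.614  0.3238 0.123 ] [0.6059 0.3254 0.123 ]
[0.6573 0.1709 0.1218] [0.6587 0.1715 0.123 ] [0.6563 0.1708 0.123 ]
c [0.55313795 0.22490754 0.123     ]
0.1675875360741648 0.15937318177782123 15.909981167662975 16.458841047843464
h [0.51342509 0.16534819 0.15658632] [0.51491891 0.16563981 0.158     ] [0.5128368  0.16594225 0.158     ]
h [0.48397918 0.25619105 0.14441764] [0.49027839 0.25290317 0.158     ] [0.48550356 0.27125968 0.158     ]
r [ 0.6822 -0.2024  0.1472] [ 0.681  -0.2027  0.143 ] [ 0.6828 -0.21    0.143 ]
r [ 0.6848 -0.1335  0.1386] [ 0.6918 -0.129   0.143 ] [ 0.6803 -0.1358  0.143 ]
r [ 0.7691 -0.1431  0.1374] [ 0.7718 -0.1416  0.143 ] [ 0.7667 -0.1363  0.143 ]
r [ 0.767  -0.2134  0.1435] [ 0.7655 -0.2146  0.143 ] [ 0.7681 -0.2116  0.143 ]
[ 0.72597497 -0.17270914  0.143     ]
0.0843122043795145 -4.53278965555613
0.07412917990230386 -2.540912375404119
```

View pics/scene0_r.png

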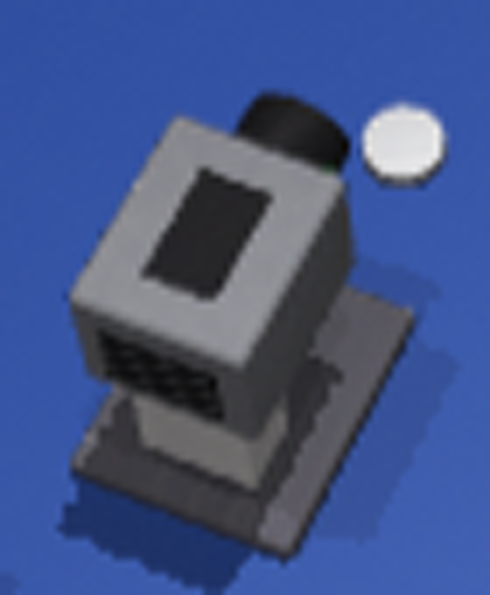

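View pics/side0_r.png

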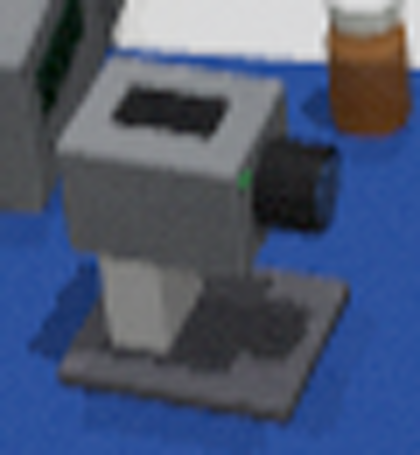

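```bash
python3 - <<'E'
from h import *
_,cs=load('scene0');_,cd=load('side0')
S=lambda p:(p[0]/7+185-.43,p[1]/7+205-.43)
D=lambda p:(p[0]/7+195-.43,p[1]/7+165-.43)
H=[(180,118),(345,183),(246,366),(70,298)]
G=[(287,82),(242,180),(58,148),(110,55)]
P=[]
for a,b in zip(H,G):
    x=tri(cs,S(a),cd,D(b)); P.append(x); print(x.round(4),plane(cs,*S(a),.143).round(4),plane(cd,*D(b),.143).round(4))
P=np.array(P)
print(P.mean(0)); ex=P[3]+P[2]-P[0]-P[1]; print(np.linalg.norm(ex)/2,np.degrees(np.arctan2(ex[1],ex[0])))
ey=P[1]+P[2]-P[0]-P[3]; print(np.linalg.norm(ey)/2,np.degrees(np.arctan2(ey[1],ey[0]))-90)
print('base')
for h in (0,.01,.012):
  Q=[]
  for a,b in (((288,558),(60,380)),((413,315),(288,420)),((75,470),None),(None,(349,290))):
    x=[plane(c,*f(p),h) for c,f,p in ((cs,S,a),(cd,D,b)) if p]; Q.append(np.mean(x,0)); print(h,[i.round(4) for i in x])
print('lens side',[ (z,plane(cd,*D((325,188)),z).round(4)) for z in (.11,)])
print(plane(cs,*S((312,115)),.132))
E
```

```text
[ 0.6794 -0.2037  0.1417] [ 0.6809 -0.2027  0.143 ] [ 0.6784 -0.2034  0.143 ]
[ 0.6873 -0.1347  0.137 ] [ 0.6913 -0.1326  0.143 ] [ 0.6849 -0.1287  0.143 ]
[ 0.7749 -0.1439  0.1414] [ 0.7757 -0.1434  0.143 ] [ 0.7741 -0.1422  0.143 ]
[ 0.7667 -0.2156  0.1429] [ 0.7664 -0.2158  0.143 ] [ 0.7668 -0.215   0.143 ]
[ 0.72706303 -0.17446311  0.14076818]
0.08808570109076032 -6.873800792597258
0.07089115510523523 -6.556653522275198
base
0 [array([ 0.7853, -0.1354,  0.    ]), array([ 0.7893, -0.138 ,  0.    ])]
0 [array([ 0.6664, -0.1205,  0.    ]), array([ 0.6723, -0.1228,  0.    ])]
0 [array([ 0.7717, -0.231 ,  0.    ])]
0 [array([ 0.6598, -0.2208,  0.    ])]
0.01 [array([ 0.7895, -0.1332,  0.01  ]), array([ 0.7855, -0.1274,  0.01  ])]
0.01 [array([ 0.6715, -0.1184,  0.01  ]), array([ 0.6696, -0.1124,  0.01  ])]
0.01 [array([ 0.7759, -0.2281,  0.01  ])]
0.01 [array([ 0.6572, -0.2095,  0.01  ])]
0.012 [array([ 0.7903, -0.1328,  0.012 ]), array([ 0.7847, -0.1253,  0.012 ])]
0.012 [array([ 0.6725, -0.118 ,  0.012 ]), array([ 0.6691, -0.1103,  0.012 ])]
0.012 [array([ 0.7768, -0.2275,  0.012 ])]
0.012 [array([ 0.6567, -0.2072,  0.012 ])]
lens side [(0.11, array([ 0.6556, -0.1672,  0.11  ]))]
[ 0.65960427 -0.15720099  0.132     ]
```

```bash
cat >> h.py <<'E'
from scipy.spatial.transform import Rotation as Rot
def goal(p,yaw,frm=None):
    """tool-frame delta to pose tool-down with tool y axis at yaw deg (mod 180 nearest)"""
    s=ctrl.get_state() if frm is None else frm
    R0=Rot.from_rotvec(s['tool_rot']).as_matrix(); p0=np.array(s['position'])
    best=None
    for k in (0,180):
        a=np.radians(yaw+k); y=np.array([np.cos(a),np.sin(a),0]); z=np.array([0,0,-1.]); x=np.cross(y,z)
        r=Rot.from_matrix(R0.T@np.c_[x,y,z]).as_rotvec(degrees=True)
        if best is None or np.linalg.norm(r)<np.linalg.norm(best): best=r
    print('turn',best.round(2),'shift mm',(R0.T@(np.array(p)-p0)*1000).round(1), 't',s['time'])
def info():
    s=ctrl.get_state(); R0=Rot.from_rotvec(s['tool_rot']).as_matrix()
    print('t',s['time'],'p',s['position'].round(4),'yawY',np.degrees(np.arctan2(R0[1,1],R0[0,1])).round(2),'z',R0[:,2].round(3),'f',s['ft_force'].round(2),'g',round(s['grip_width'],3),'q',s['joint_positions'].round(3))
E
python3 - <<'E'
from h import *
info()
print(Rot.from_rotvec(ctrl.get_state()['tool_rot']).as_matrix().round(3))
goal((.46,.2,.23),0);goal((.451,-.0745,.085),0);goal((.451,-.0745,.085),16)
E
```

```text
t 0.15 p [0.2913 0.5806 0.2217] yawY 63.37 z [-0.001 -0.001 -1.   ] f [-0.44 -0.3   0.35] g 1.002 q [-1.092  0.322 -0.07   1.451  0.023  1.371 -0.057]
[[-0.894  0.448 -0.001]
 [ 0.448  0.894 -0.001]
 [-0.    -0.001 -1.   ]]
turn [-7.000e-02  5.000e-02  6.337e+01] shift mm [-321.5 -264.6   -7.9] t 0.15
turn [-7.000e-02  5.000e-02  6.337e+01] shift mm [-436.5 -513.8  137.5] t 0.15
turn [-7.000e-02  4.000e-02  4.737e+01] shift mm [-436.5 -513.8  137.5] t 0.15
```

>>> step_arm(
  deltas=[
    [0,0,8,-46,-38,-4,0],
    [0,0,16,-92,-76,-8,0],
    [0,0,24,-138,-114,-8,0],
    [0,0,32,-184,-152,-8,0],
    [0,0,40,-230,-190,-8,0],
    [0,0,48,-276,-228,-8,0],
    [0,0,56,-321,-265,0,0],
    [0,0,63.4,-345,-318,10,0],
  ],
  newtons=25,
)

```text
time: 1.15
position: [0.4585, 0.1399, 0.2124]
tool_rot: [2.228, 2.214, 0.001]
ft_force: [0.1, -1.1, 0.4]
grip_width: 0.172
```

```bash
python3 - <<'E'
from h import *
info(); goal((.451,-.0745,.072),0)
E
```

```text
t 1.15 p [0.4585 0.1399 0.2124] yawY -0.36 z [ 0.001 -0.    -1.   ] f [ 0.06 -1.1   0.37] g 0.172 q [-0.677 -0.049  0.317  1.885  0.017  1.302 -0.372]
turn [ 0.07  0.01 -0.36] shift mm [-214.4   -6.4  140.4] t 1.15
```

>>> step_arm(
  deltas=[
    [0,0,0,-55,-2,10,0],
    [0,0,0,-110,-3,20,0],
    [0,0,0,-165,-5,50,0],
    [0,0,0,-214,-6,90,0],
    [0,0,0,-214,-6,125,0],
    [0,0,0,-214,-6,140,0],
    [0,0,0,-214,-6,140,0],
    [0,0,0,-214,-6,140,0],
  ],
)

```text
time: 2.15
position: [0.4524, -0.0712, 0.0738]
tool_rot: [2.219, 2.222, 0.003]
ft_force: [-0.6, 0.2, 0.5]
grip_width: 0.007
```

```bash
python3 - <<'E'
from h import *
info(); goal((.451,-.0745,.0455),0)
im,c=snap('side','side1'); s=ctrl.get_state()
cv2.imwrite('pics/side1c.png',cv2.resize(im[150:290,240:380,::-1],None,fx=4,fy=4,interpolation=cv2.INTER_CUBIC))
E
```

```text
t 2.15 p [ 0.4524 -0.0712  0.0738] yawY 0.06 z [ 0.002  0.    -1.   ] f [-0.55  0.24  0.47] g 0.007 q [-0.468  0.038  0.581  2.104 -0.025  1.004  0.127]
turn [ 0.12 -0.01  0.06] shift mm [-3.3 -1.4 28.3] t 2.15
```

View pics/side1c.png

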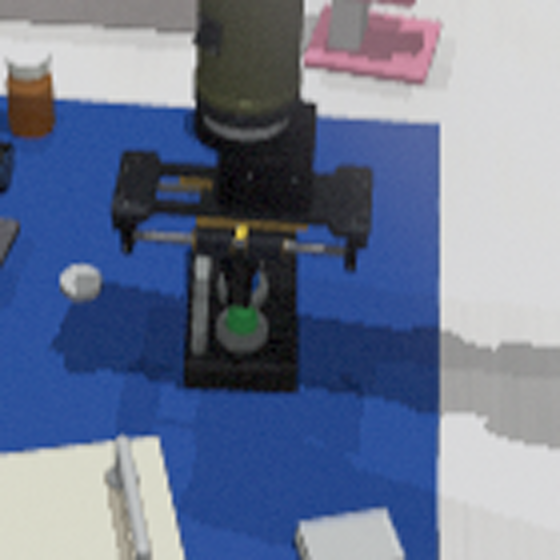

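>>> step_arm(
  deltas=[
    [0,0,0,-3,-1,12,0],
    [0,0,0,-3,-1,20,0],
    [0,0,0,-3,-1,25,0],
    [0,0,0,-3,-1,28,0],
    [0,0,0,-3,-1,30,0],
    [0,0,0,-3,-1,30,0],
    [0,0,0,-3,-1,30,0],
    [0,0,0,-3,-1,30,0],
  ],
)

```text
time: 3.2
position: [0.4502, -0.0749, 0.0458]
tool_rot: [-2.22, -2.218, -0.0]
ft_force: [-13.4, 0.8, 35.1]
grip_width: 0.006
```

>>> step_arm(
  deltas=[
    [0,0,0,0,0,-15,0],
    [0,0,0,-10,0,-28,0],
    [0,0,0,-55,3,-28,0],
    [0,0,0,-96,6,-28,0],
    [0,0,0,-96,6,-22,0],
    [0,0,0,-96,6,-8,0],
    [0,0,0,-96,6,-1,0],
    [0,0,0,-96,6,-1,0],
  ],
)

```text
time: 4.2
position: [0.4563, -0.1706, 0.046]
tool_rot: [-2.219, -2.221, -0.0]
ft_force: [-10.1, 0.4, 29.1]
grip_width: 0.004
```

>>> step_arm(
  deltas=[
    [0,0,0,0,0,0,0],
    [0,0,0,0,0,0,0],
    [0,0,0,0,0,-15,0],
    [0,0,0,2,0,-28,0],
    [0,0,0,46,-3,-28,0],
    [0,0,0,46,-3,-22,0],
    [0,0,0,46,-3,-8,0],
    [0,0,0,46,-3,0,0],
  ],
)

```text
time: 5.2
position: [0.4536, -0.1247, 0.0452]
tool_rot: [-2.221, -2.218, -0.001]
ft_force: [-18.6, 6.5, 71.0]
grip_width: 0.004
```

>>> step_arm(
  deltas=[
    [0,0,0,0,0,0,0],
    [0,0,0,0,0,0,0],
    [0,0,0,0,0,0,0],
    [0,0,0,0,0,0,0],
    [0,0,0,0,0,0,0],
    [0,0,0,0,0,0,0],
    [0,0,0,0,0,0,0],
    [0,0,0,0,0,0,0],
  ],
)

```text
time: 6.2
position: [0.4534, -0.1247, 0.0459]
tool_rot: [-2.221, -2.217, -0.002]
ft_force: [-9.3, 4.5, 30.8]
grip_width: 0.006
```

```bash
python3 - <<'E'
from h import *
info(); im,c=snap('side','side2')
cv2.imwrite('pics/side2c.png',cv2.resize(im[150:290,240:380,::-1],None,fx=4,fy=4,interpolation=cv2.INTER_CUBIC))
E
```

```text
t 6.2 p [ 0.4534 -0.1247  0.0459] yawY -0.11 z [-0.001  0.003 -1.   ] f [-9.28  4.5  30.79] g 0.006 q [-0.397  0.123  0.648  2.099 -0.094  0.948  0.3  ]
```

View pics/side2c.png

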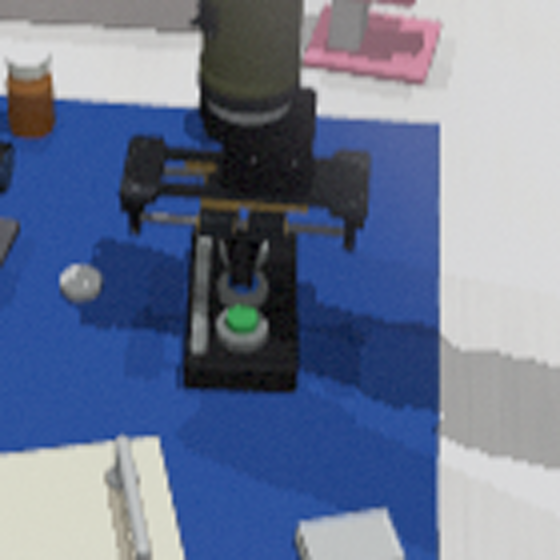

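```bash
python3 - <<'E'
from h import *
goal((.502,.2095,.22),16.2)
E
```

```text
turn [ -0.04  -0.18 -16.31] shift mm [ 334.8   47.7 -173.1] t 6.25
```

>>> step_arm(
  deltas=[
    [0,0,0,0,0,-30,0],
    [0,0,-2,20,3,-85,10],
    [0,0,-4,70,10,-120,40],
    [0,0,-7,125,18,-150,50],
    [0,0,-10,180,26,-170,50],
    [0,0,-13,235,34,-174,50],
    [0,0,-16.3,290,42,-174,50],
    [0,0,-16.3,335,48,-174,50],
  ],
)

```text
time: 7.25
position: [0.5015, 0.2115, 0.2162]
tool_rot: [-1.884, -2.513, 0.002]
ft_force: [-0.2, -0.1, 0.4]
grip_width: 0.567
```

>>> step_arm(
  deltas=[
    [0,0,0,0,0,0,50],
    [0,0,0,0,0,0,50],
    [0,0,0,0,0,10,50],
    [0,0,0,0,0,20,50],
    [0,0,0,0,0,25,50],
    [0,0,0,0,0,25,50],
    [0,0,0,0,0,25,50],
    [0,0,0,0,0,25,50],
  ],
)

```text
time: 8.25
position: [0.5015, 0.2103, 0.193]
tool_rot: [1.884, 2.513, 0.001]
ft_force: [0.2, 0.3, -0.5]
grip_width: 0.578
```

```bash
python3 - <<'E'
from h import *
info(); goal((.502,.2095,.139),16.2)
im,c=snap('wrist','w1'); im2,c=snap('scene','sc1')
cv2.imwrite('pics/sc1c.png',cv2.resize(im2[150:290,300:440,::-1],None,fx=4,fy=4,interpolation=cv2.INTER_CUBIC))
E
```

```text
t 8.25 p [0.5015 0.2103 0.193 ] yawY 16.28 z [ 0.001  0.    -1.   ] f [ 0.18  0.27 -0.48] g 0.578 q [-0.752  0.11   0.33   1.77  -0.037  1.267 -0.129]
turn [ 0.05 -0.01  0.08] shift mm [-0.9  0.2 54. ] t 8.25
```

View pics/w1.png

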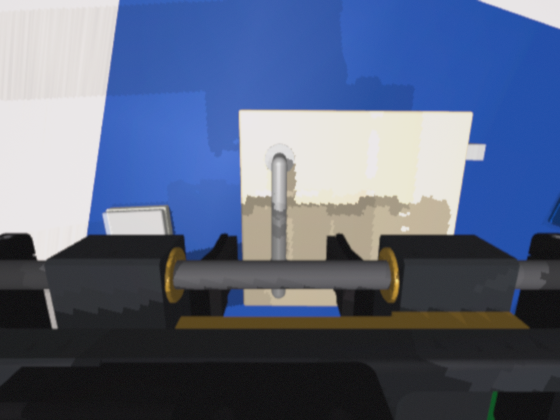

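View pics/sc1c.png

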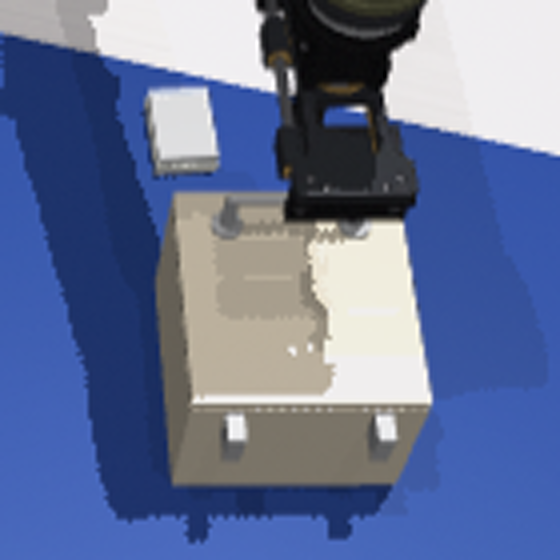

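```bash
python3 - <<'E'
from h import *
_,c=load('w1')
a=plane(c,279,160,.158); b=plane(c,279,294,.158); print(a,b,(a+b)/2,np.linalg.norm(a-b), np.degrees(np.arctan2(*(a-b)[:2])))
# store corners in wrist top face z .123
for u,v in ((240,111),(470,111),(243,305)): print(plane(c,u,v,.123))
E
```

```text
[0.48613327 0.25375873 0.158     ] [0.51278275 0.16168439 0.158     ] [0.49945801 0.20772156 0.158     ] 0.09585341880816682 -16.14226179013629
[0.45002004 0.27596292 0.123     ]
[0.60973929 0.32254456 0.123     ]
[0.49166918 0.12290786 0.123     ]
```

>>> step_arm(
  deltas=[
    [0,0,0,0,-1,25,50],
    [0,0,0,0,-1,44,50],
    [0,0,0,0,-1,54,50],
    [0,0,0,0,-1,54,30],
    [0,0,0,0,-1,54,0],
    [0,0,0,0,-1,54,0],
    [0,0,0,0,-1,54,0],
    [0,0,0,0,-1,54,0],
  ],
  newtons=20,
)

```text
time: 9.35
position: [0.4996, 0.2097, 0.1388]
tool_rot: [-1.884, -2.513, 0.002]
ft_force: [-0.5, -0.7, 3.2]
grip_width: 0.102
```

```bash
python3 - <<'E'
from h import *
info()
# bar path: tool-down; hinge local: x +0.14, z -.043/-.039 from bar
for r in (.14,.043),(.14,.039):
  for th in np.arange(0,1.75,.1):
    c,s=np.cos(th),np.sin(th)
    x=-r[0]*c+r[1]*s; z=r[0]*s+r[1]*c
    print(round(th,1),'fwd',round(1000*(x+r[0]),1),'up',round(1000*(z-r[1]),1))
E
```

```text
t 9.35 p [0.4996 0.2097 0.1388] yawY 16.27 z [-0.002 -0.    -1.   ] f [-0.49 -0.68  3.16] g 0.102 q [-0.746  0.152  0.329  1.838 -0.054  1.162 -0.116]
0.0 fwd 0.0 up 0.0
0.1 fwd 5.0 up 13.8
0.2 fwd 11.3 up 27.0
0.3 fwd 19.0 up 39.5
0.4 fwd 27.8 up 51.1
0.5 fwd 37.8 up 61.9
0.6 fwd 48.7 up 71.5
0.7 fwd 60.6 up 80.1
0.8 fwd 73.3 up 87.4
0.9 fwd 86.7 up 93.4
1.0 fwd 100.5 up 98.0
1.1 fwd 114.8 up 101.3
1.2 fwd 129.3 up 103.1
1.3 fwd 144.0 up 103.4
1.4 fwd 158.6 up 102.3
1.5 fwd 173.0 up 99.7
1.6 fwd 187.1 up 95.7
1.7 fwd 200.7 up 90.3
0.0 fwd 0.0 up 0.0
0.1 fwd 4.6 up 13.8
0.2 fwd 10.5 up 27.0
0.3 fwd 17.8 up 39.6
0.4 fwd 26.2 up 51.4
0.5 fwd 35.8 up 62.3
0.6 fwd 46.5 up 72.2
0.7 fwd 58.0 up 81.0
0.8 fwd 70.4 up 88.6
0.9 fwd 83.5 up 94.9
1.0 fwd 97.2 up 99.9
1.1 fwd 111.3 up 103.5
1.2 fwd 125.6 up 105.6
1.3 fwd 140.1 up 106.3
1.4 fwd 154.6 up 105.6
1.5 fwd 169.0 up 103.4
1.6 fwd 183.1 up 99.8
1.7 fwd 196.7 up 94.8
```

>>> step_arm(
  deltas=[
    [0,0,0,0,2,-7,0],
    [0,0,0,0,5,-14,0],
    [0,0,0,0,8,-20,0],
    [0,0,0,0,11,-27,0],
    [0,0,0,0,14,-33,0],
    [0,0,0,0,18,-39,0],
    [0,0,0,0,23,-45,0],
    [0,0,0,0,27,-51,0],
  ],
)

```text
time: 10.35
position: [0.5252, 0.2169, 0.1902]
tool_rot: [-1.884, -2.512, 0.004]
ft_force: [-6.4, -2.7, 0.4]
grip_width: 0.105
```

```bash
python3 - <<'E'
from h import *
info(); snap('scene','sc2'); snap('side','sd2')
E
```

```text
t 10.35 p [0.5252 0.2169 0.1902] yawY 16.27 z [-0.003 -0.001 -1.   ] f [-6.43 -2.73  0.36] g 0.105 q [-0.739  0.169  0.337  1.713 -0.058  1.272 -0.105]
```

View pics/sd2.png

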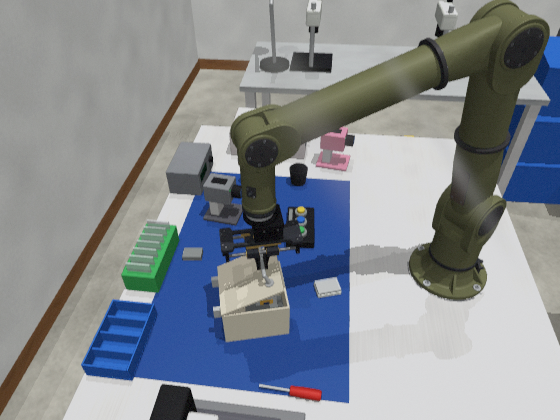

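>>> step_arm(
  deltas=[
    [0,0,0,0,9,-11,0],
    [0,0,0,0,20,-21,0],
    [0,0,0,0,31,-29,0],
    [0,0,0,0,44,-37,0],
    [0,0,0,0,57,-43,0],
    [0,0,0,0,71,-48,0],
    [0,0,0,0,85,-51,0],
    [0,0,0,0,99,-53,0],
  ],
)

```text
time: 11.45
position: [0.623, 0.2445, 0.2451]
tool_rot: [1.884, 2.511, 0.003]
ft_force: [-3.2, -2.0, 2.2]
grip_width: 0.105
```

>>> step_arm(
  deltas=[
    [0,0,0,0,11,0,0],
    [0,0,0,0,22,0,0],
    [0,0,0,0,33,1,0],
    [0,0,0,0,44,3,0],
    [0,0,0,0,53,5,0],
    [0,0,0,0,59,6,0],
    [0,0,0,0,59,6,0],
    [0,0,0,0,59,6,0],
  ],
)

```text
time: 12.45
position: [0.6794, 0.2606, 0.2361]
tool_rot: [1.885, 2.51, 0.001]
ft_force: [2.7, -5.2, 0.6]
grip_width: 0.104
```

```bash
python3 - <<'E'
from h import *
info(); snap('scene','sc3'); snap('side','sd3')
E
```

```text
t 12.45 p [0.6794 0.2606 0.2361] yawY 16.2 z [ 0.003 -0.001 -1.   ] f [ 2.66 -5.22  0.63] g 0.104 q [-0.636  0.496  0.355  1.216 -0.165  1.455 -0.02 ]
```

View pics/sd3.png

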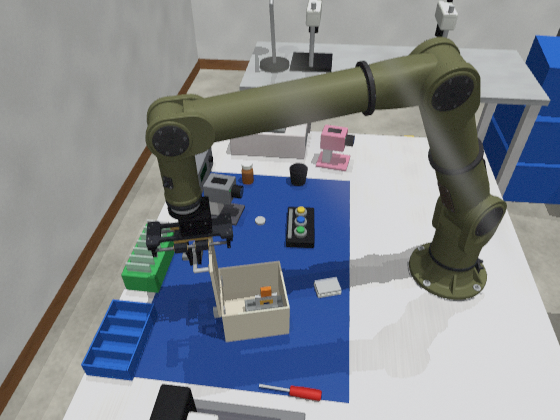

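View pics/sc3.png

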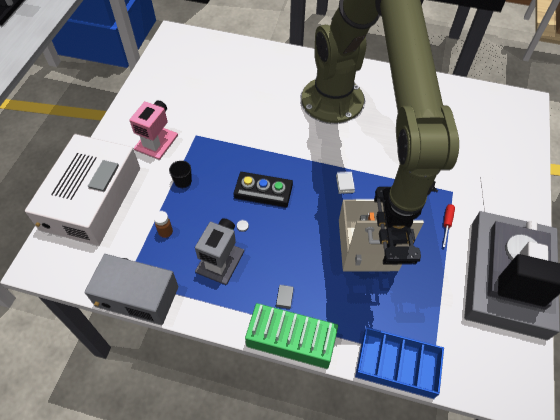

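>>> step_arm(
  deltas=[
    [0,0,0,0,0,0,20],
    [0,0,0,0,0,0,22],
    [0,0,0,0,0,0,22],
    [0,0,0,0,0,-20,22],
    [0,0,0,0,0,-50,22],
    [0,0,0,0,0,-90,22],
    [0,0,0,0,0,-130,40],
    [0,0,0,0,-20,-135,50],
  ],
)

```text
time: 13.55
position: [0.6603, 0.2565, 0.3766]
tool_rot: [1.882, 2.51, 0.01]
ft_force: [0.2, 0.5, 0.1]
grip_width: 0.402
```

```bash
python3 - <<'E'
from h import *
info(); 
pts={}
for n in ('scene','side'):
    im,c=snap(n,n+'4'); hsv=cv2.cvtColor(np.ascontiguousarray(im),cv2.COLOR_RGB2HSV)
    m=((hsv[...,0]>=5)&(hsv[...,0]<=18)&(hsv[...,1]>150)&(hsv[...,2]>120)).astype(np.uint8)
    nn,l,st,ce=cv2.connectedComponentsWithStats(m)
    for i in range(1,nn):
        if st[i,4]>15: print(n,st[i],ce[i],plane(c,*ce[i],.098))
    b=(330,170,440,280) if n=='scene' else (190,210,300,350)
    x0,y0,x1,y1=b
    cv2.imwrite('pics/%s4c.png'%n,cv2.resize(im[y0:y1,x0:x1,::-1],None,fx=4,fy=4,interpolation=cv2.INTER_CUBIC))
E
```

```text
t 13.55 p [0.6603 0.2565 0.3766] yawY 16.27 z [ 0.007  0.002 -1.   ] f [0.23 0.48 0.13] g 0.402 q [-0.632  0.446  0.369  1.009 -0.158  1.704 -0.035]
scene [370 213   4   7  28] [371.5 216. ] [0.51561303 0.21513977 0.098     ]
side [243 169  10   5  22] [248.31818182 171.09090909] [ 0.65383963 -0.29629081  0.098     ]
side [261 287  10  10  91] [265.48351648 291.25274725] [0.5191786  0.22223411 0.098     ]
```

View pics/side4c.png

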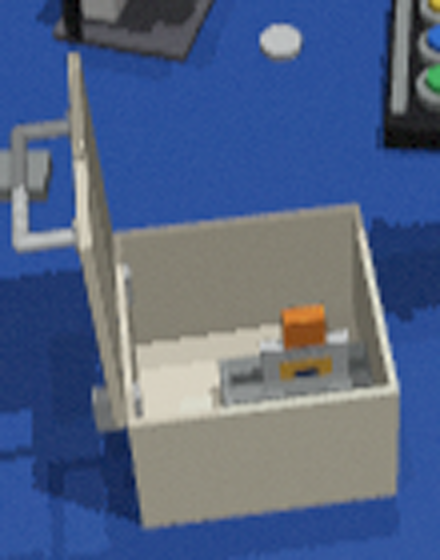

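View pics/scene4c.png

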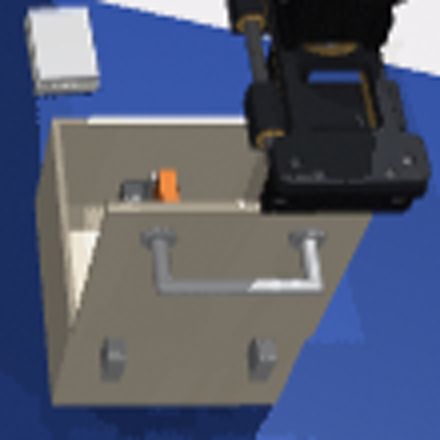

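```bash
python3 - <<'E'
from h import *
goal((.519,.213,.22),-73.8)
E
```

```text
turn [  0.29   0.17 -89.91] shift mm [  -2.4 -146.7  155.1] t 13.65
```

>>> step_arm(
  deltas=[
    [0,0,10,0,-25,0,50],
    [0,0,20,0,-60,0,50],
    [0,0,30,-1,-100,0,50],
    [0,0,40,-2,-135,0,50],
    [0,0,50,-2,-147,20,50],
    [0,0,60,-2,-147,50,50],
    [0,0,70,-2,-147,80,50],
    [0,0,80,-2,-147,110,50],
  ],
)

```text
time: 14.65
position: [0.5184, 0.2133, 0.2611]
tool_rot: [-3.061, -0.705, -0.001]
ft_force: [-0.1, 0.0, 0.7]
grip_width: 0.579
```

```bash
python3 - <<'E'
from h import *
info();goal((.519,.213,.20),-73.8)
E
```

```text
t 14.65 p [0.5184 0.2133 0.2611] yawY -64.06 z [ 0.001  0.001 -1.   ] f [-0.12  0.01  0.67] g 0.579 q [-0.869  0.113  0.472  1.636 -0.053  1.403 -1.509]
turn [-0.03 -0.05  9.74] shift mm [ 0.4  0.5 61.1] t 14.65
```

>>> step_arm(
  deltas=[
    [0,0,9.7,0,0,20,50],
    [0,0,9.7,0,0,45,50],
    [0,0,9.7,0,0,55,50],
    [0,0,9.7,0,0,55,50],
    [0,0,9.7,0,0,55,50],
    [0,0,9.7,0,0,55,50],
    [0,0,9.7,0,0,55,50],
    [0,0,9.7,0,0,55,50],
  ],
)

```text
time: 15.65
position: [0.5183, 0.213, 0.2068]
tool_rot: [-3.109, -0.453, -0.001]
ft_force: [0.3, 0.4, -0.2]
grip_width: 0.574
```

```bash
python3 - <<'E'
from h import *
info(); im,c=snap('wrist','w5'); snap('side','sd5')
print(proj(c,ctrl.get_state()['position']))
E
```

```text
t 15.65 p [0.5183 0.213  0.2068] yawY -73.43 z [ 0.  0. -1.] f [ 0.26  0.35 -0.25] g 0.574 q [-0.872  0.142  0.48   1.717 -0.068  1.298 -1.659]
[278.84321201 249.19265617]
```

View pics/w5.png

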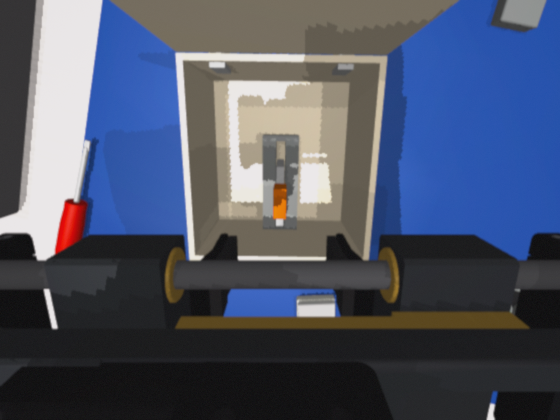

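View pics/sd5.png

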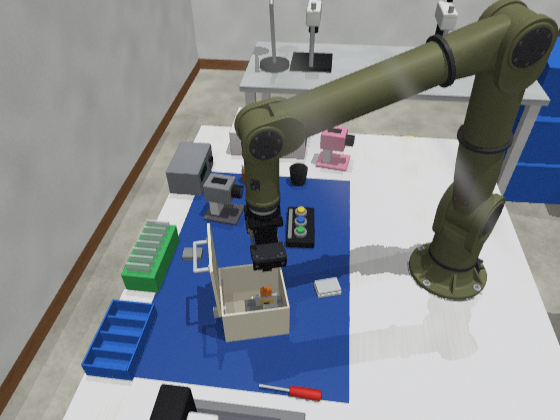

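```bash
python3 - <<'E'
from h import *
im,c=load('w5')
cv2.imwrite('pics/w5c.png',cv2.resize(im[120:240,230:330,::-1],None,fx=5,fy=5,interpolation=cv2.INTER_CUBIC))
hsv=cv2.cvtColor(np.ascontiguousarray(im),cv2.COLOR_RGB2HSV)
m=((hsv[...,0]>=3)&(hsv[...,0]<=20)&(hsv[...,1]>150)&(hsv[...,2]>120)).astype(np.uint8)
nn,l,st,ce=cv2.connectedComponentsWithStats(m); print([ (st[i],ce[i]) for i in range(1,nn) if st[i,4]>30])
for p in ((279.5,182),(279.5,220)): print(plane(c,*p,.103))
for p in ((178,54),(386,54),(190,257),(372,257)): print('rim',plane(c,*p,.115))
E
```

```text
[(array([273, 188,  14,  31, 384], dtype=int32), array([279.578125 , 203.2109375])), (array([393, 261,   6,  37, 101], dtype=int32), array([395.47524752, 280.54455446])), (array([166, 266,   3,  18,  37], dtype=int32), array([166.97297297, 274.2972973 ]))]
[0.53705046 0.21890387 0.103     ]
[0.50354001 0.20900242 0.103     ]
rim [0.61149971 0.32096844 0.115     ]
rim [0.65637466 0.16999415 0.115     ]
rim [0.4510795  0.27696891 0.115     ]
rim [0.49751836 0.12080428 0.115     ]
```

View pics/w5c.png

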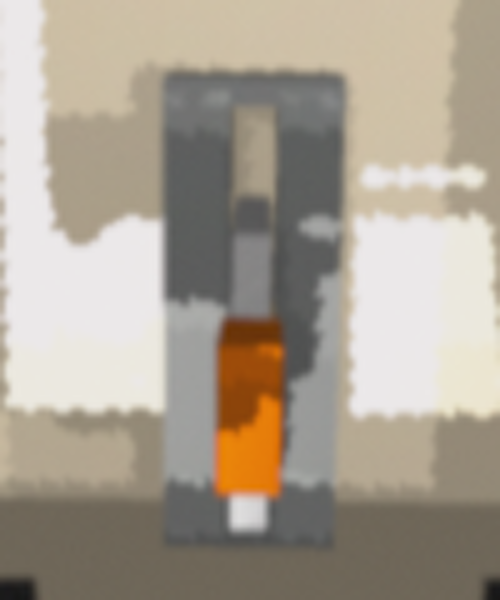

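```bash
python3 - <<'E'
from h import *
im,c=load('w5'); print(ray(c,280,206))
a=plane(c,280.2,189,.103);b=plane(c,279.6,218.8,.103); m=(a+b)/2
print(a,b,np.linalg.norm(a-b),m, np.degrees(np.arctan2(*(a-b)[1::-1])))
goal((m[0],m[1],.070),-73.8)
E
```

```text
(array([0.5844557 , 0.23111143, 0.36996649]), array([-0.2468971 , -0.06812808, -0.96664388]))
[0.53121558 0.21653501 0.103     ] [0.50465785 0.20923822 0.103     ] 0.027541896212507147 [0.51793672 0.21288661 0.103     ] 15.363038055372074
turn [-0.01 -0.01  0.37] shift mm [-3.000e-01  1.000e-01  1.367e+02] t 15.75
```

>>> step_arm(
  deltas=[
    [0,0,0.3,0,0,40,50],
    [0,0,0.3,0,0,80,50],
    [0,0,0.3,0,0,110,50],
    [0,0,0.3,0,0,128,50],
    [0,0,0.3,0,0,135,50],
    [0,0,0.3,0,0,135,20],
    [0,0,0.3,0,0,135,0],
    [0,0,0.3,0,0,135,0],
  ],
  newtons=25,
)

```text
time: 16.75
position: [0.5188, 0.2133, 0.0726]
tool_rot: [-3.109, -0.444, -0.003]
ft_force: [-0.5, -0.4, -0.1]
grip_width: 0.322
```

>>> step_arm(
  deltas=[
    [0,0,0,0,0,0,0],
    [0,0,0,0,0,0,0],
    [0,0,0,0,0,0,0],
    [0,0,0,0,0,0,0],
    [0,0,0,0,0,-5,0],
    [0,0,0,0,0,-10,0],
    [0,0,0,0,0,-15,0],
    [0,0,0,0,0,-20,0],
  ],
)

```text
time: 17.75
position: [0.5181, 0.213, 0.0919]
tool_rot: [-3.11, -0.445, 0.0]
ft_force: [-0.9, 1.5, -2.2]
grip_width: 0.136
```

```bash
python3 - <<'E'
from h import *
info(); im,c=snap('side','sd6')
cv2.imwrite('pics/sd6c.png',cv2.resize(im[210:350,190:300,::-1],None,fx=4,fy=4,interpolation=cv2.INTER_CUBIC))
E
```

```text
t 17.75 p [0.5181 0.213  0.0919] yawY -73.73 z [-0.  0. -1.] f [-0.93  1.51 -2.22] g 0.136 q [-0.851  0.247  0.471  1.848 -0.127  1.076 -1.619]
```

View pics/sd6c.png

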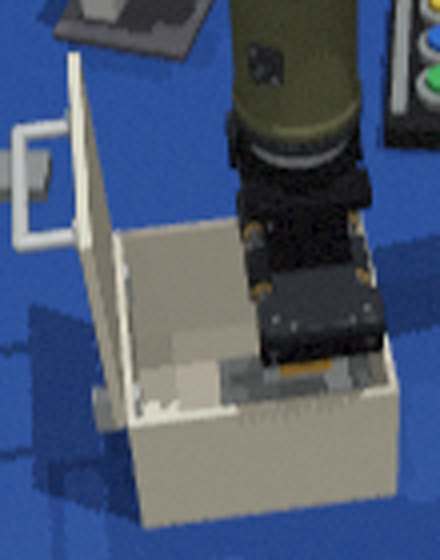

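>>> step_arm(
  deltas=[
    [0,0,0,0,0,-20,0],
    [0,0,0,0,0,-45,0],
    [0,0,0,0,0,-75,0],
    [0,0,0,0,0,-105,0],
    [0,0,0,0,0,-130,0],
    [0,0,0,0,0,-138,0],
    [0,0,0,0,0,-138,0],
    [0,0,0,0,0,-138,0],
  ],
)

```text
time: 18.8
position: [0.5176, 0.2125, 0.2282]
tool_rot: [3.109, 0.444, -0.003]
ft_force: [0.1, -0.1, -1.6]
grip_width: 0.136
```

```bash
python3 - <<'E'
from h import *
info(); snap('side','sd7'); snap('scene','sc7'); goal((.566,-.155,.20),-7)
E
```

```text
t 18.8 p [0.5176 0.2125 0.2282] yawY -73.74 z [-0.002 -0.001 -1.   ] f [ 0.07 -0.05 -1.6 ] g 0.136 q [-0.877  0.129  0.484  1.687 -0.061  1.343 -1.67 ]
turn [-3.000e-02  1.200e-01 -6.673e+01] shift mm [-56.5 366.5  28.7] t 18.9
```

View pics/sd7.png

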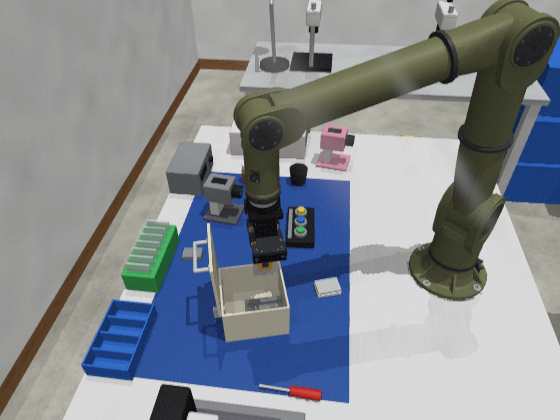

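>>> step_arm(
  deltas=[
    [0,0,-4,-4,25,0,0],
    [0,0,-12,-10,65,0,0],
    [0,0,-22,-18,115,0,0],
    [0,0,-32,-27,175,0,0],
    [0,0,-42,-37,235,0,0],
    [0,0,-52,-46,290,0,0],
    [0,0,-61,-52,335,0,0],
    [0,0,-66.7,-56,360,5,0],
  ],
)

```text
time: 19.9
position: [0.5649, -0.1517, 0.2243]
tool_rot: [2.351, 2.082, -0.001]
ft_force: [-0.1, 0.2, -0.7]
grip_width: 0.137
```

```bash
python3 - <<'E'
from h import *
info(); goal((.566,-.155,.143),-7)
E
```

```text
t 19.9 p [ 0.5649 -0.1517  0.2243] yawY -6.96 z [ 0.    -0.001 -1.   ] f [-0.07  0.17 -0.72] g 0.137 q [-0.384  0.208  0.695  1.639 -0.135  1.343  0.209]
turn [0.01 0.07 0.04] shift mm [-3.1  1.4 81.3] t 19.9
```

>>> step_arm(
  deltas=[
    [0,0,0,-3,1,10,0],
    [0,0,0,-3,1,25,0],
    [0,0,0,-3,1,40,0],
    [0,0,0,-3,1,55,0],
    [0,0,0,-3,1,68,0],
    [0,0,0,-3,1,77,0],
    [0,0,0,-3,1,81,0],
    [0,0,0,-3,1,81,0],
  ],
)

```text
time: 20.9
position: [0.566, -0.1514, 0.1435]
tool_rot: [2.354, 2.081, 0.0]
ft_force: [-0.2, -0.0, -1.0]
grip_width: 0.135
```

```bash
python3 - <<'E'
from h import *
info()
for n,b in (('side',(190,140,330,260)),('scene',(180,170,300,290))):
    im,c=snap(n,n+'8'); x0,y0,x1,y1=b
    cv2.imwrite('pics/%s8c.png'%n,cv2.resize(im[y0:y1,x0:x1,::-1],None,fx=5,fy=5,interpolation=cv2.INTER_CUBIC))
    print(n,'lens',proj(c,(.655,-.166,.11)),'face',proj(c,(.566,-.155,.11)))
E
```

```text
t 20.9 p [ 0.566  -0.1514  0.1435] yawY -7.04 z [ 0.  0. -1.] f [-0.17 -0.   -0.95] g 0.135 q [-0.362  0.275  0.68   1.739 -0.185  1.193  0.245]
side lens [241.10566238 191.66114829] face [267.46364655 195.74132317]
scene lens [227.2047161  223.08322103] face [240.78724513 198.34495333]
```

View pics/side8c.png

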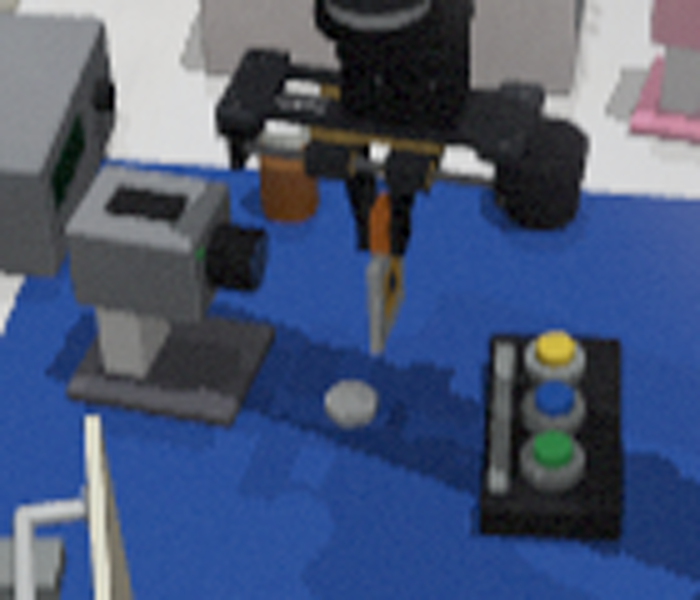

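View pics/scene8c.png

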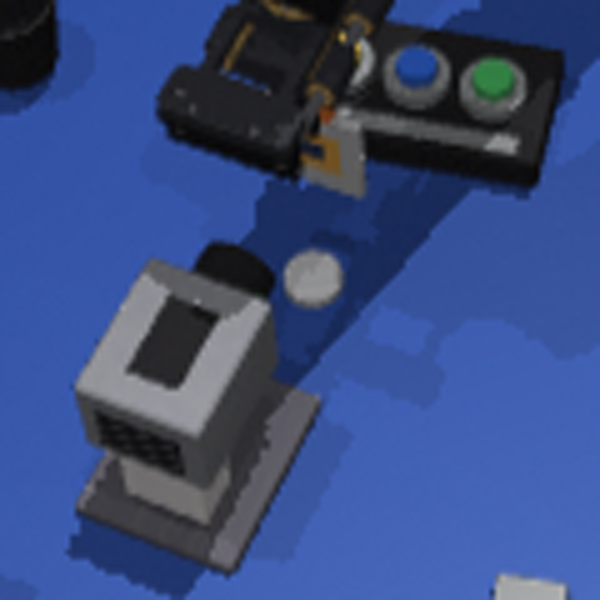

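```bash
python3 - <<'E'
from h import *
_,cd=load('side8');_,cs=load('scene8')
X=tri(cs,(362/5+180-.4,195/5+170-.4),cd,(377/5+190-.4,353/5+140-.4)); print('bottom corner',X)
print('top shoulder', tri(cs,(367/5+180-.4,132/5+170-.4),cd,(377/5+190-.4,256/5+140-.4)))
print('pred',.566+.03*.122,-.1514+.03*.993)
# lens front: side ellipse top/bottom
print('lens', [plane(cd,x/5+190-.4,y/5+140-.4,.11) for x,y in ((252,260),(256,260))])
L=np.array([.655,-.166]);e=np.array([.9925,-.1219]);n=np.array([.1219,.9925])
d=np.array([.566,-.1514])-L; print('rel',d@e,d@n)
E
```

```text
bottom corner [ 0.57008663 -0.12151033  0.07638753]
top shoulder [ 0.57239383 -0.11710858  0.15426815]
pred 0.5696599999999999 -0.12161000000000001
lens [array([ 0.65867713, -0.16590272,  0.11      ]), array([ 0.65605814, -0.16620016,  0.11      ])]
rel -0.09011224000000008 0.0036413999999999934
```

>>> step_arm(
  deltas=[
    [0,0,0,-2,0,0,0],
    [0,0,0,-3,0,0,0],
    [0,0,0,-3,0,0,0],
    [0,0,0,-3,0,0,0],
    [0,0,0,-3,0,0,0],
    [0,0,0,-3,0,0,0],
    [0,0,0,-3,0,0,0],
    [0,0,0,-3,0,0,0],
  ],
)

```text
time: 22.0
position: [0.5655, -0.1544, 0.1435]
tool_rot: [-2.353, -2.081, -0.0]
ft_force: [-1.3, -0.6, -0.6]
grip_width: 0.137
```

```bash
python3 - <<'E'
from h import *
info(); print(np.abs(ctrl.get_state()['qd']).max()); snap('side','side9'); snap('scene','scene9')
E
```

```text
t 22.0 p [ 0.5655 -0.1544  0.1435] yawY -7.03 z [ 0.  0. -1.] f [-1.27 -0.56 -0.61] g 0.137 q [-0.358  0.276  0.682  1.738 -0.186  1.193  0.251]
0.0016040810551491522
```

View pics/scene9.png

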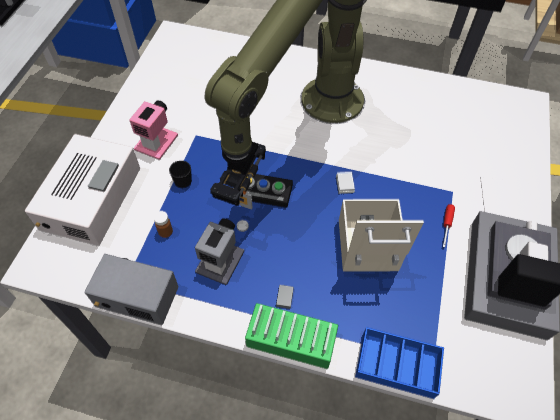

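The picture shows the plate in front of the grey reader's lens (about 240,200) and the flap standing open at (390,230). The bystanders are where they started, so I'm handing in.

```bash
python3 -c "
from bench import ctrl
print(ctrl.close_job())"
```

```text
the job is handed in; nothing more can be done
None
```

I pressed the green, yellow and blue keys in that order, swung the flap open, drew the plate out by its orange tab and handed it in held in front of the grey reader. It took about 22 s of the 72 s allowed; no verdict is reported back.

**Last checks:**
- **Plate position:** the blade centre is about 90 mm in front of the lens, within about 1 mm sideways of its axis as I measured it.
- **Plate attitude and height:** the gripper points straight down and is turned to the reader's measured angle. A blade corner found from two views agreed with the predicted spot to under 1 mm, and put the plate's lower edge 76 mm above the table. After that I only moved it 3 mm sideways.
- **Grip and stillness:** the plate is held at 11.9 mm opening on the 12 mm tab, and the arm is still.
- **Flap:** it stands open by itself at about 1.6 rad, worked out from how far the handle moved.
- **Keys and bystanders:** by eye in the pictures, the keys are up and nothing on the bench has moved.

**Possible problems:**
- **Blue key force:** the fingertips briefly showed 71 N at the wrist while pressing it, settling to about 31 N. That is under the 120 N wrist limit. It is over the 40 N limit for the arm and the gripper's body, and I could not confirm that fingertips are exempt from that limit.
- **Blade upper corner:** the same two-view check there came out 4–5 mm off. I put that down to a blurred edge, because the lower corner and the gripper's own pose agreed.

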